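# Stow a ski's heel brake: press the brake pad home and slide its lock frame over it

### The job

Stow the brake of the ski in the vise so that it stays clear of the edges for tuning: press the brake pad down into its housing until you feel it sit firmly on its seat, keep it down, and slide the metal lock frame fully forward, towards the toe unit, so that the frame holds the pad down when you let go. Go by feel and use no more than light thumb pressure on the pad and on the frame, and leave the other things on the bench and on the ski where they are.

Things in the scene. Friction and masses are not known exactly. Their poses are not given: they have to be found in the camera images.
- housing (a point): Black plastic brake housing, 94 x 84 mm, on the fixed ski (92 mm wide here, top face 112 mm above the bench). The point is on the ski's top face under the middle of the brake pad. Its axes are used in all entries: x along the ski towards the toe unit (forward), y across, z up. Two fixed cheeks at y = 37 to 41.5 mm on each side stand up to z = 31 mm.
- pad_top (a point): Centre of the top face of the brake pad, moving with it: a level, grey, ribbed plastic tread 60 mm long (x) and 44 mm wide (y), top 42 mm above the ski when up. Same axes as the housing. The lock frame's crossbar bridges it a little ahead of its middle; the part free to press on from above is x = -30 to +3 mm from its centre. A fingertip slides on it with friction 0.4 to 1.
- pad (a joint): How far the brake pad is pressed straight down, m: 0 = up. Spring: 4 N at first, 0.5 N more per mm. It meets a hard seat 8 to 16 mm down; that depth differs between bindings, is not measured and must be felt (force above 13 N only on the seat). The lock frame passes only with the pad within about 1 mm of its seat; locked, it rests 1 to 2 mm above it. The plastic stands 25 N.
- keeper (a joint): Travel of the lock frame (keeper), m: 0 = fully back, 0.012 = fully forward (+x) at its end stop: locked. Starts at 0 to 0.002. Bare aluminium frame round the pad: side rails with lugs that catch over ears on the pad's sides, and a crossbar to push. 2.5 N of friction; stays where left. With the pad up the lugs jam on the ears after 3 mm. The frame stands 25 N.
- bar_home (a point): Fixed point where the middle of the crossbar's rear face ends up when the lock frame is fully forward (x = +16 mm of the housing; at joint value q the rear face is at x = 4 mm + q). The crossbar is 8 mm thick (x), 72 mm wide (y), 12 mm high; its underside is 44 to 52 mm above the ski. A finger standing on the pressed pad, behind the crossbar, can push it forward.
- heel_unit (a point): Top of the heel unit, the aluminium and black turret behind the pad, fixed on the ski, 68 mm above the ski; it spans x = -145 to -55 mm of the housing, and two steel pins reach forward to x = -50 mm, 52 mm above the ski. Two thin brake arms beside the ski swing up as the pad goes down; keep clear of them.
- file_mid (a point): Bystander, to be left alone: a steel file with a wooden handle, 255 mm long, 20 mm high; the point is at its middle, half-way up.
- screwdriver_mid (a point): Bystander, to be left alone: a yellow-handled screwdriver, 200 mm long, 28 mm high; the point is at its middle, half-way up.
- brush_mid (a point): Bystander, to be left alone: a wooden brass-bristle brush, 150 x 55 x 31 mm; the point is at its middle, half-way up.
- wax_bar_mid (a point): Bystander, to be left alone: a bar of ski wax, 80 x 45 x 25 mm; the point is at its middle, half-way up.
- tape_roll_mid (a point): Bystander, to be left alone: a roll of tape lying flat, 96 mm across, 25 mm high; the point is at its middle, half-way up.
- screw_tray_mid (a point): Bystander, to be left alone: a small red open tray, 100 x 70 x 30 mm; the point is at its middle, half-way up.
- scraper_mid (a point): Bystander, to be left alone: a flat plastic ski scraper, 130 x 62 x 5 mm, lying on the ski behind the heel unit; the point is at its middle, half-way up.
- edge_tool_mid (a point): Bystander, to be left alone: a small edge-sharpening guide, 65 x 50 x 32 mm, lying on the ski in front of the brake; the point is at its middle, half-way up.

How it is judged:
On the way, in this order (a step that is already met when the one before it is completed fails the run):
1. the pad is pressed down at least 6 mm with the lock frame still back (value of joint pad above 0.006 m and value of joint keeper below 0.0045 m), for 0.1 s.
2. the lock frame is slid fully forward with the pad down (value of joint pad above 0.0055 m and value of joint keeper above 0.0105 m), for 0.2 s.
At the end, for the whole second after the job is handed in: The lock frame is fully forward (within 1.5 mm of its end stop) and holds the released brake pad down, at least 5.5 mm below its up position and at rest (all of step 2 and velocity of joint pad between -0.005 and 0.005 m/s); the robot touches nothing.
It fails at once if more than 25 N of finger force on the brake pad (contact force between pad and the fingers above 25 N).
It fails at once if more than 25 N of finger force on the lock frame (contact force between keeper and the fingers above 25 N).
It fails at once if another thing on the bench or the ski is moved more than 20 mm (distance of any of file_mid, screwdriver_mid, brush_mid, wax_bar_mid, tape_roll_mid, screw_tray_mid, scraper_mid, edge_tool_mid from where it was at the start of the episode above 0.02 m).
It also fails if it takes over 51 s, if anything falls off the work surface, if the arm or the gripper's body presses on something with over 40 N, if the wrist force passes 120 N, or if a joint passes its speed limit or range.

### The arm

A 6-joint arm with a two-finger parallel gripper is mounted at the origin on the work surface. World frame = base frame: x ahead of the robot, y to its left, z up, the work surface at z = 0. Lengths are in m, angles in rad, forces in N, time in s.
With the tool pointing down it reaches from about 0.375 to 0.825 m from the base axis. Payload 5.5 kg.
Tool frame: the origin (TCP) lies on the centre line of the jaws, within the pads' length; the fingertips stand 11 mm ahead of it and the grasp point (between the pads) lies 8 mm behind it; z points along the fingers, x is the direction in which the jaws open and shut, and the axes are right-handed (so a half turn about z gives the same grasp; the last joint's range is limited). The gripper opens to 85 mm and grips with 20 to 120 N. Pads are 22 mm wide; open, the fingers measure 114 mm over their backs; the gripper's body (76 mm by 85 mm) begins 54 mm behind the grasp point. The pads swing forward as they close: fully open they stand 13 mm farther back than shut.
Start: joints at [1.303, 0.314, -0.047, 1.21, 0, 1.571], TCP at [0.159, 0.579, 0.242] pointing down, gripper open.
Joint ranges: [-2.67, 2.67], [-0.69, 1.73], [-1.03, 1.25], [-2.08, 2.16], [-1.42, 1.45], [-3.14, 3.14]. Speed limits (rad/s): [2.39, 2.39, 3.01, 3.14, 3.14, 3.14].

### API

Orientations are given as a unit quaternion [w, x, y, z].
In Python, from station import read_state, get_image, close_job gives the robot as it stands.
- The arm moves only by the tool move_arm, never from a script. Its arguments are lists of equal length, an entry for each row: "linear": the shift along the world's x, y, z in m, a list of three; "dr": the turn, a rotation vector about the world's x, y, z in rad, a list of three; "grip": the closure, from 0 (fully open) to 1 (shut). A call has exactly 8 rows; each row is the pose to reach, as a shift and turn from the pose commanded when the call began; what a row does not reach only later rows make up. A row lasts 1/10 s, in which the tool goes at most 50 mm and 8.59 degrees, less where a joint would pass 70% of its speed; a pose out of reach is approached as far as the arm can. A call with a gripper value outside its range is refused whole. The fingers move at their own pace and stop on an object; the grip force is fixed at half the most. Time passes only in rows, so rows that repeat a pose let the fingers close, or fill a call up. It gives the time, the measured TCP pose, the force and the opening at its end, in the units of the state.
- read_state(): the state, without advancing time (a new reading comes with each control period).
- get_image(name): name is "scene" or "top"; returns a dict with "pixels" (420x560x3 uint8, red, green, blue), "range_z" (420x560 float32, m along the optical axis (not along the pixel's ray), 0 where there is no reading), "mtx" (3x3 intrinsics, pixels), "eye" and "attitude" of the camera in the world. Camera axes: x right, y up, looking along -z (the intrinsics and any distortion apply to the point x, -y, -z); pixel columns grow to the right and rows downward; lengths in m; the calibration is good to about 2 mm. A picture is of the moment at which its call begins.
- close_job(): hands the job in, once; it reports no verdict.
The state is a dict: "time_s": time; "joint_positions": joint angles; "joint_vel": joint speeds; "tau": joint torques, N m; "position": TCP position; "orientation": TCP orientation; "contact_force": force on the tool from outside, world axes, zero at the start; "ft_torque": the same for the moment, N m; "gripper_width": finger opening in m.
Only numpy, scipy, OpenCV 4.12 (cv2) and the standard library are available. Lean on these libraries where they do the work, as an engineer would, in place of code of your own. Each camera call takes 0.05 s, during which the arm holds its last target.

## Working session

There is one attempt and no reset: what is moved stays moved. The work goes in short steps, Python scripts to look and compute and a tool call to move; the robot and the scene stay as the last step left them, time stands still between calls to the robot, and variables do not carry over. Pictures are saved under pics/ and viewed, and the job is handed in when it is done.

Besides the shell and the picture viewer there is one more tool, called after ">>>" by a JSON object that holds its "op" and its "data". move_arm: Moves the arm, as the interface text tells. Its arguments: {"type":"object","properties":{"linear":{"type":"array","items":{"type":"array","items":{"type":"number"}}},"dr":{"type":"array","items":{"type":"array","items":{"type":"number"}}},"grip":{"type":"array","items":{"type":"number"}}},"required":["linear","dr","grip"]}

```bash
mkdir -p pics
cat > h.py <<'E'
import numpy as np, cv2
from station import read_state,get_image,close_job
E
python3 - <<'E'
from h import *
s=read_state();print({k:np.round(v,4).tolist() for k,v in s.items()})
for n in("scene","top"):
    d=get_image(n);np.savez(f"{n}0.npz",**d);cv2.imwrite(f"pics/{n}0.png",cv2.cvtColor(d["pixels"],cv2.COLOR_RGB2BGR))
    print(n,d["mtx"],d["eye"],d["attitude"],[k for k in d])
E
```

```text
{'time_s': 0.0, 'joint_positions': [1.303, 0.3142, -0.048, 1.2102, 0.0, 1.5708], 'joint_vel': [0.0003, -0.0008, 0.0012, -0.0, 0.0013, 0.0015], 'tau': [0.0004, -53.9587, 33.9756, 0.019, 0.0002, 0.0], 'position': [0.1586, 0.5781, 0.2415], 'orientation': [0.0005, 0.7952, 0.6064, -0.0007], 'contact_force': [-1.4317, -0.3564, -0.9671], 'ft_torque': [-0.0006, -0.0273, -0.0333], 'gripper_width': 0.0854}
scene [[406.40333327   0.         277.25440419]
 [  0.         406.40333327 213.09520073]
 [  0.           0.           1.        ]] [1.01434836 0.23045588 0.86968323] [0.49731746 0.15188563 0.26480123 0.81208769] ['pixels', 'range_z', 'mtx', 'eye', 'attitude']
top [[451.8656131    0.         287.85409665]
 [  0.         451.8656131  204.26124911]
 [  0.           0.           1.        ]] [0.3709498  0.00533018 1.18579507] [ 0.71191227  0.05339905 -0.06915767 -0.69681179] ['pixels', 'range_z', 'mtx', 'eye', 'attitude']
```

```bash
ls pics
```

```text
scene0.png
top0.png
```

View pics/scene0.png

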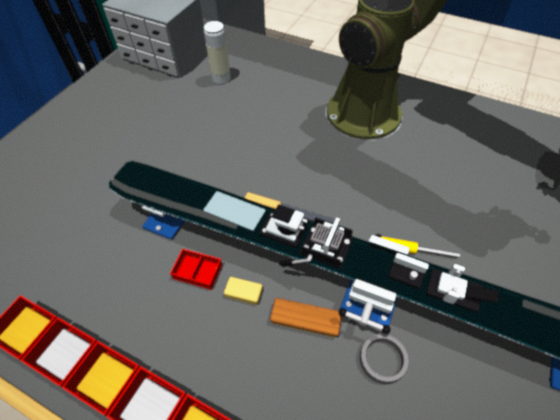

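View pics/top0.png

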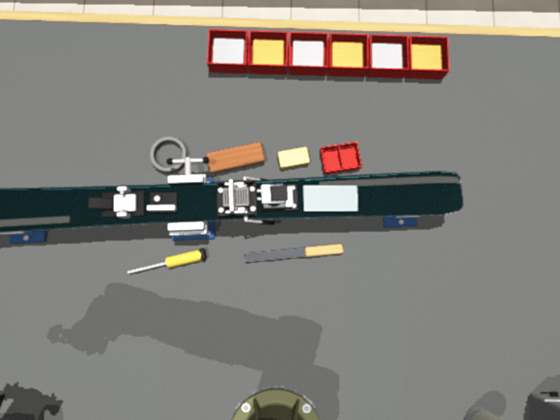

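The scene view has the brake at about (328,237). In the top view it is at about (235,197), with the heel unit at (278,195) and the toe unit at (122,203), so forward is image-left. I'll enlarge both.

Run:
```python
import numpy as np,cv2
for n,(u0,v0,w,h) in dict(top=(200,165,110,70),scene=(255,195,130,90)).items():
    d=np.load(f"{n}0.npz");c=cv2.cvtColor(d["pixels"],cv2.COLOR_RGB2BGR)[v0:v0+h,u0:u0+w]
    c=cv2.resize(c,None,fx=6,fy=6,interpolation=cv2.INTER_CUBIC)
    for i in range(0,w,10):cv2.putText(c,str(u0+i),(i*6,10),0,.35,(0,255,255));cv2.line(c,(i*6+3,12),(i*6+3,18),(0,255,255))
    for i in range(0,h,10):cv2.putText(c,str(v0+i),(0,i*6+7),0,.35,(0,255,255))
    cv2.imwrite(f"pics/{n}0c.png",c)
```

```text
(no output)
```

View pics/top0c.png

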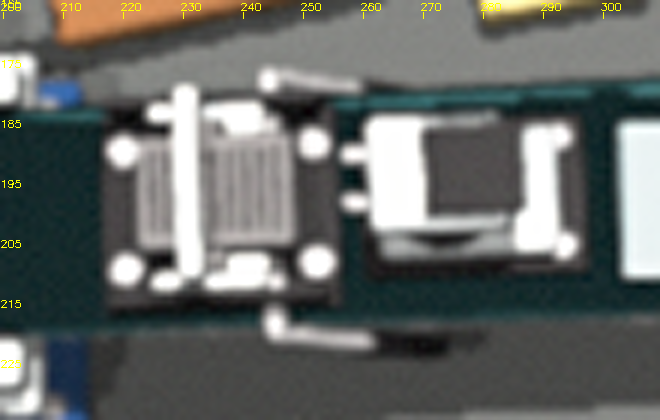

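View pics/scene0c.png

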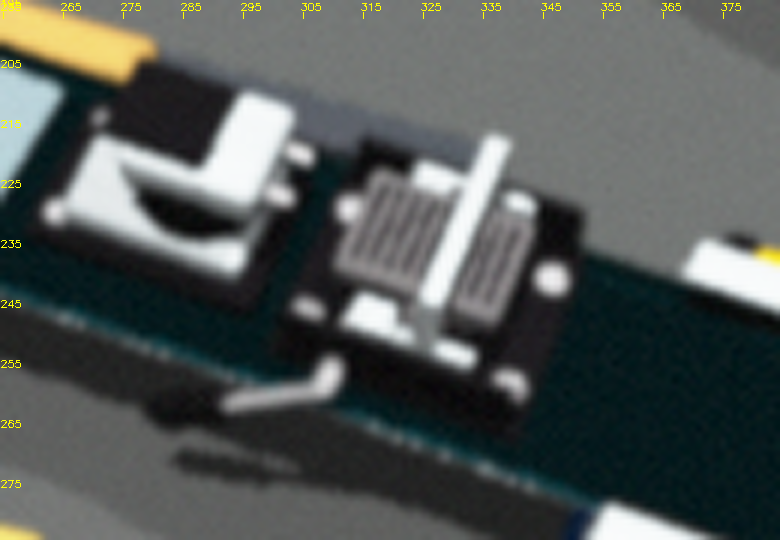

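The top crop shows the grey pad's corners at about (222.5,188), (248.5,187.5), (248.5,205.5) and (223,205.5). The crossbar runs from about (230.5,179) to (231.5,210.5). The scene crop agrees, with the crossbar from (337,218) to (326,247). Next I'll compute positions.

```bash
cat >> h.py <<'E'
from scipy.spatial.transform import Rotation as R
def pts(d,u,v,z=None,plane=None):
    K=d["mtx"];q=d["attitude"];Rm=R.from_quat([q[1],q[2],q[3],q[0]]).as_matrix()
    u=np.asarray(u,float);v=np.asarray(v,float)
    ray=np.stack([(u-K[0,2])/K[0,0],-(v-K[1,2])/K[1,1],-np.ones_like(u)],-1)@Rm.T
    if plane is not None: s=(plane-d["eye"][2])/ray[...,2]
    else: s=z if z is not None else d["range_z"][np.round(v).astype(int),np.round(u).astype(int)]
    return d["eye"]+ray*np.asarray(s)[...,None]
E
python3 - <<'E'
from h import *
np.set_printoptions(suppress=True,precision=4)
t=dict(np.load("top0.npz"));s=dict(np.load("scene0.npz"))
def reg(d,us,vs):
    U,V=np.meshgrid(us,vs);P=pts(d,U.ravel(),V.ravel());return P
for nm,d,us,vs in [("pad rear top",t,range(238,247),range(190,204)),("pad front top",t,range(224,227),range(190,204)),("bar",t,[231],range(182,208,4)),("ski front",t,range(203,214,3),range(190,205,4)),("heel",t,range(272,284,3),range(188,200,4)),("pad scene",s,range(317,323),range(228,236))]:
    P=reg(d,us,vs);print(nm,np.median(P,0),P.std(0))
print("pad corners top", pts(t,[222.5,248.5,248.5,223],[188,187.5,205.5,205.5],plane=.154))
print("bar ends top",pts(t,[230.5,231.5],[179,210.5],plane=.175))
print("bar ends d",pts(t,[230,231],[181,209]))
# ski edges from depth
for u in range(205,460,40):
    P=pts(t,[u]*60,range(160,220));m=(P[:,2]>.095)&(P[:,2]<.125);Q=P[m];print(u,Q[0] if len(Q) else 0,Q[-1] if len(Q) else 0,np.median(Q[:,2]) if len(Q) else 0)
# scene
c=[(x/6+255-.5,y/6+195-.5) for x,y in [(378,170),(335,275),(490,325),(535,225)]]
print("pad corners scene",pts(s,*zip(*c),plane=.154))
c=[(x/6+255-.5,y/6+195-.5) for x,y in [(497,140),(430,308)]]
print("bar scene",pts(s,*zip(*c),plane=.172), pts(s,[335,330,327],[222,234,243]))
E
```

```text
pad rear top [0.5682 0.0908 0.1537] [0.0096 0.006  0.0021]
pad front top [0.567  0.1301 0.1531] [0.0095 0.002  0.0016]
bar [0.5693 0.1143 0.1751] [0.0187 0.0009 0.0014]
ski front [0.5776 0.1793 0.0971] [0.0111 0.0081 0.002 ]
heel [0.5755 0.0109 0.1786] [0.0074 0.0076 0.0017]
pad scene [0.568  0.0858 0.1538] [0.0056 0.004  0.0013]
pad corners top [[0.5869 0.1367 0.154 ]
 [0.5896 0.0764 0.154 ]
 [0.547  0.075  0.154 ]
 [0.5457 0.1337 0.154 ]]
bar ends top [[0.604  0.1167 0.175 ]
 [0.5311 0.1115 0.175 ]]
bar ends d [[0.6    0.118  0.1718]
 [0.5341 0.1125 0.1777]]
205 [0.6088 0.1862 0.1038] [0.521  0.1826 0.0982] 0.09811707341057208
245 [0.6223 0.088  0.1207] [0.5268 0.0845 0.1234] 0.123788564652338
285 [ 0.6226 -0.0087  0.1084] [ 0.5278 -0.0109  0.0988] 0.09877061093797623
325 [ 0.6311 -0.1072  0.1041] [ 0.5322 -0.108   0.1006] 0.1140858377263152
365 [ 0.6393 -0.2066  0.1014] [ 0.5371 -0.206   0.0992] 0.09833546514411362
405 [ 0.6484 -0.308   0.096 ] [ 0.5469 -0.3048  0.0981] 0.09807984902315503
445 [ 0.6526 -0.4075  0.0992] [ 0.5467 -0.4036  0.098 ] 0.09925215276109167
pad corners scene [[0.5499 0.0731 0.154 ]
 [0.5964 0.0777 0.154 ]
 [0.5909 0.1328 0.154 ]
 [0.5465 0.1313 0.154 ]]
bar scene [[0.5315 0.1088 0.172 ]
 [0.6044 0.115  0.172 ]] [[0.5452 0.109  0.1747]
 [0.5775 0.1115 0.1757]
 [0.5986 0.1142 0.1737]]
```

Measurements agree:

| Quantity | Value |
|---|---|
| Pad centre | ≈ (0.568, 0.1045), top at 0.154 as expected |
| Ski forward direction | ≈ (−0.06, 0.998) |
| Crossbar | ≈ 9.5 mm ahead of the pad centre, top at 0.175 |

I'll go above the pad's free part at x ≈ −12 mm with the fingers shut and the jaw axis across the ski.

>>> {"op": "move_arm", "data": {"linear": [[0.025, -0.03, 0], [0.05, -0.06, 0], [0.075, -0.09, 0], [0.1, -0.12, 0], [0.125, -0.15, 0], [0.15, -0.18, 0], [0.175, -0.21, 0], [0.2, -0.24, 0]], "dr": [[0, 0, -0.1], [0, 0, -0.2], [0, 0, -0.3], [0, 0, -0.4], [0, 0, -0.5], [0, 0, -0.6], [0, 0, -0.7], [0, 0, -0.8]], "grip": [1, 1, 1, 1, 1, 1, 1, 1]}}

```text
time_s: 0.9
position: [0.3594, 0.3371, 0.2421]
orientation: [0.0, 0.969, 0.247, -0.0]
contact_force: [0.9, 0.2, -0.2]
gripper_width: 0.0005
```

>>> {"op": "move_arm", "data": {"linear": [[0.03, -0.035, 0], [0.06, -0.07, 0], [0.09, -0.105, 0], [0.12, -0.14, 0], [0.15, -0.175, 0], [0.18, -0.21, 0], [0.21, -0.246, 0], [0.21, -0.246, 0]], "dr": [[0, 0, -0.08], [0, 0, -0.16], [0, 0, -0.24], [0, 0, -0.32], [0, 0, -0.4], [0, 0, -0.44], [0, 0, -0.44], [0, 0, -0.44]], "grip": [1, 1, 1, 1, 1, 1, 1, 1]}}

```text
time_s: 1.7
position: [0.5715, 0.0883, 0.2414]
orientation: [0.001, 1.0, 0.029, 0.0]
contact_force: [-0.4, 0.8, 0.6]
gripper_width: 0.0001
```

Run:
```python
from h import *
s=read_state();print({k:np.round(v,4).tolist() for k,v in s.items()})
for n,(u0,v0,w,h) in dict(top=(200,155,110,80),scene=(255,145,130,130)).items():
    d=get_image(n);np.savez(f"{n}1.npz",**d);c=cv2.cvtColor(d["pixels"],cv2.COLOR_RGB2BGR)[v0:v0+h,u0:u0+w]
    cv2.imwrite(f"pics/{n}1.png",cv2.resize(c,None,fx=4.5,fy=4.5,interpolation=cv2.INTER_CUBIC))
```

```text
{'time_s': 1.7, 'joint_positions': [0.1543, 0.2725, -0.1041, 1.1939, -0.0018, 1.668], 'joint_vel': [0.0661, -0.033, -0.0464, 0.0192, 0.0503, 0.0492], 'tau': [-2.1474, -50.495, 34.9111, -0.2991, -0.3849, -0.396], 'position': [0.5715, 0.0883, 0.2414], 'orientation': [0.0009, 0.9996, 0.0286, 0.0003], 'contact_force': [-0.4274, 0.812, 0.5791], 'ft_torque': [-0.0074, 0.0272, -0.0027], 'gripper_width': 0.0001}
```

View pics/scene1.png

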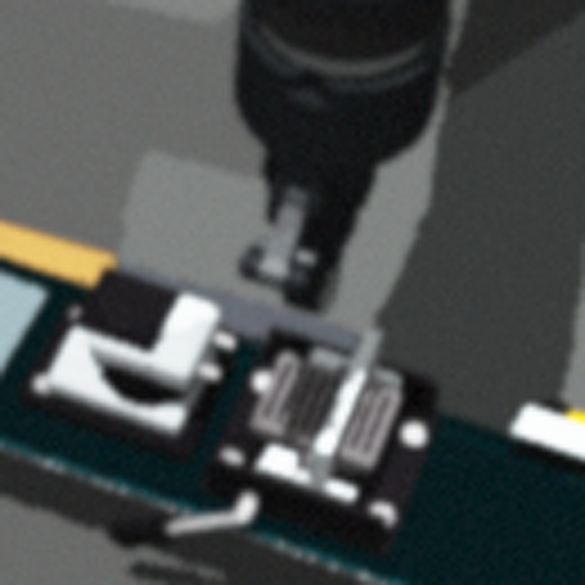

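View pics/top1.png

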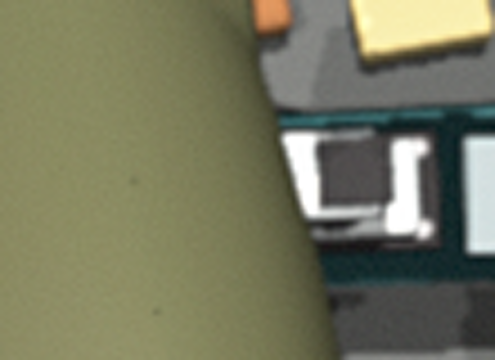

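The scene view shows the shut fingers directly above the pad's rear part, behind the crossbar. The top view is blocked by the arm. I'll descend to just above the pad.

>>> {"op": "move_arm", "data": {"linear": [[0, 0, -0.01], [0, 0, -0.02], [0, 0, -0.03], [0, 0, -0.04], [0, 0, -0.05], [0, 0, -0.06], [0, 0, -0.065], [0, 0, -0.065]], "dr": [[0, 0, 0], [0, 0, 0], [0, 0, 0], [0, 0, 0], [0, 0, 0], [0, 0, 0], [0, 0, 0], [0, 0, 0]], "grip": [1, 1, 1, 1, 1, 1, 1, 1]}}

```text
time_s: 2.6
position: [0.5682, 0.0925, 0.1763]
orientation: [0.0, 1.0, 0.031, -0.001]
contact_force: [0.1, -0.3, 0.1]
gripper_width: -0.0001
```

```bash
cat > look.py <<'E'
from h import *
import sys
s=read_state();print({k:np.round(s[k],4).tolist() for k in ("time_s","position","contact_force","ft_torque")})
u0,v0,w,h=265,175,110,90
d=get_image("scene");np.savez(f"scene{sys.argv[1]}.npz",**d);c=cv2.cvtColor(d["pixels"],cv2.COLOR_RGB2BGR)[v0:v0+h,u0:u0+w]
cv2.imwrite(f"pics/scene{sys.argv[1]}.png",cv2.resize(c,None,fx=6,fy=6,interpolation=cv2.INTER_CUBIC))
E
python3 look.py 2
```

```text
{'time_s': 2.6, 'position': [0.5682, 0.0925, 0.1763], 'contact_force': [0.0807, -0.3467, 0.1382], 'ft_torque': [0.0037, 0.0131, -0.0211]}
```

View pics/scene2.png

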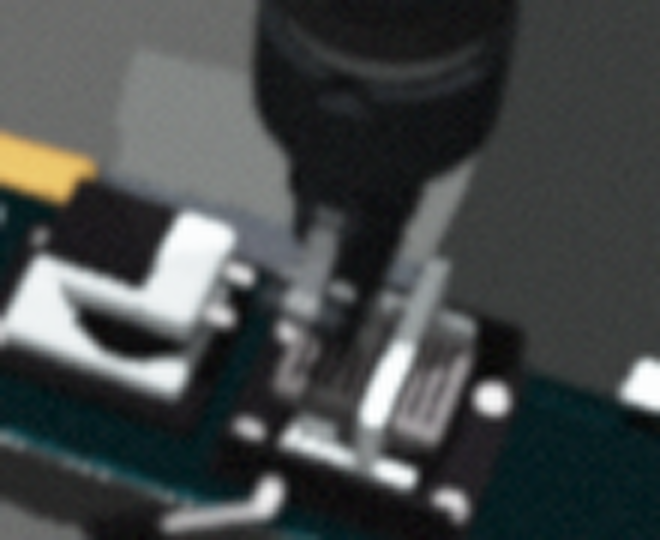

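The fingers hang over the rear half of the tread, clear of the crossbar and the heel pins. Next I'll lower them gently to contact.

>>> {"op": "move_arm", "data": {"linear": [[0, 0, -0.002], [0, 0, -0.004], [0, 0, -0.006], [0, 0, -0.008], [0, 0, -0.01], [0, 0, -0.012], [0, 0, -0.0125], [0, 0, -0.0125]], "dr": [[0, 0, 0], [0, 0, 0], [0, 0, 0], [0, 0, 0], [0, 0, 0], [0, 0, 0], [0, 0, 0], [0, 0, 0]], "grip": [1, 1, 1, 1, 1, 1, 1, 1]}}

```text
time_s: 3.45
position: [0.5688, 0.0926, 0.1651]
orientation: [0.0, 1.0, 0.031, 0.0]
contact_force: [-1.3, -0.7, 3.2]
gripper_width: -0.0002
```

>>> {"op": "move_arm", "data": {"linear": [[0, 0, -0.0005], [0, 0, -0.001], [0, 0, -0.0015], [0, 0, -0.002], [0, 0, -0.0025], [0, 0, -0.003], [0, 0, -0.003], [0, 0, -0.003]], "dr": [[0, 0, 0], [0, 0, 0], [0, 0, 0], [0, 0, 0], [0, 0, 0], [0, 0, 0], [0, 0, 0], [0, 0, 0]], "grip": [1, 1, 1, 1, 1, 1, 1, 1]}}

```text
time_s: 4.25
position: [0.5688, 0.0926, 0.162]
orientation: [-0.0, 1.0, 0.031, 0.0]
contact_force: [-2.0, -0.9, 5.6]
gripper_width: -0.0002
```

Contact came at TCP z ≈ 0.165 as predicted, and the spring reads as expected. I'll continue.

>>> {"op": "move_arm", "data": {"linear": [[0, 0, -0.0005], [0, 0, -0.001], [0, 0, -0.0015], [0, 0, -0.002], [0, 0, -0.0025], [0, 0, -0.003], [0, 0, -0.0035], [0, 0, -0.0035]], "dr": [[0, 0, 0], [0, 0, 0], [0, 0, 0], [0, 0, 0], [0, 0, 0], [0, 0, 0], [0, 0, 0], [0, 0, 0]], "grip": [1, 1, 1, 1, 1, 1, 1, 1]}}

```text
time_s: 5.05
position: [0.5688, 0.0926, 0.1588]
orientation: [-0.0, 1.0, 0.031, 0.0]
contact_force: [-2.7, -0.7, 6.9]
gripper_width: 0.0001
```

>>> {"op": "move_arm", "data": {"linear": [[0, 0, -0.0002], [0, 0, -0.0004], [0, 0, -0.0006], [0, 0, -0.0008], [0, 0, -0.001], [0, 0, -0.001], [0, 0, -0.001], [0, 0, -0.001]], "dr": [[0, 0, 0], [0, 0, 0], [0, 0, 0], [0, 0, 0], [0, 0, 0], [0, 0, 0], [0, 0, 0], [0, 0, 0]], "grip": [1, 1, 1, 1, 1, 1, 1, 1]}}

```text
time_s: 5.85
position: [0.5689, 0.0926, 0.1579]
orientation: [-0.0, 1.0, 0.031, 0.0]
contact_force: [-2.9, -0.3, 7.4]
gripper_width: -0.0
```

>>> {"op": "move_arm", "data": {"linear": [[0, 0, -0.0002], [0, 0, -0.0004], [0, 0, -0.0006], [0, 0, -0.0008], [0, 0, -0.001], [0, 0, -0.001], [0, 0, -0.001], [0, 0, -0.001]], "dr": [[0, 0, 0], [0, 0, 0], [0, 0, 0], [0, 0, 0], [0, 0, 0], [0, 0, 0], [0, 0, 0], [0, 0, 0]], "grip": [1, 1, 1, 1, 1, 1, 1, 1]}}

```text
time_s: 6.65
position: [0.5688, 0.0926, 0.157]
orientation: [-0.0, 1.0, 0.031, 0.0]
contact_force: [-3.5, -1.8, 8.0]
gripper_width: -0.0003
```

```bash
python3 -c "
from h import *
for i in range(4):print(np.round(read_state()['contact_force'],2))"
```

```text
[-3.48 -1.84  8.04]
[-3.48 -1.84  8.04]
[-3.48 -1.84  8.04]
[-3.48 -1.84  8.04]
```

>>> {"op": "move_arm", "data": {"linear": [[0, 0, -0.0002], [0, 0, -0.0004], [0, 0, -0.0006], [0, 0, -0.0008], [0, 0, -0.001], [0, 0, -0.001], [0, 0, -0.001], [0, 0, -0.001]], "dr": [[0, 0, 0], [0, 0, 0], [0, 0, 0], [0, 0, 0], [0, 0, 0], [0, 0, 0], [0, 0, 0], [0, 0, 0]], "grip": [1, 1, 1, 1, 1, 1, 1, 1]}}

```text
time_s: 7.45
position: [0.5688, 0.0926, 0.1562]
orientation: [-0.0, 1.0, 0.031, 0.0]
contact_force: [-3.9, -1.0, 9.9]
gripper_width: 0.0
```

>>> {"op": "move_arm", "data": {"linear": [[0, 0, -0.0002], [0, 0, -0.0004], [0, 0, -0.0006], [0, 0, -0.0007], [0, 0, -0.0007], [0, 0, -0.0007], [0, 0, -0.0007], [0, 0, -0.0007]], "dr": [[0, 0, 0], [0, 0, 0], [0, 0, 0], [0, 0, 0], [0, 0, 0], [0, 0, 0], [0, 0, 0], [0, 0, 0]], "grip": [1, 1, 1, 1, 1, 1, 1, 1]}}

```text
time_s: 8.25
position: [0.5689, 0.0926, 0.1561]
orientation: [-0.0, 1.0, 0.032, 0.001]
contact_force: [-5.8, -0.2, 12.9]
gripper_width: 0.0002
```

The position has stopped at 0.1561 while the force rises, so that is the seat, about 9 mm down. One more small step will confirm it.

>>> {"op": "move_arm", "data": {"linear": [[0, 0, -0.0002], [0, 0, -0.0004], [0, 0, -0.0005], [0, 0, -0.0005], [0, 0, -0.0005], [0, 0, -0.0005], [0, 0, -0.0005], [0, 0, -0.0005]], "dr": [[0, 0, 0], [0, 0, 0], [0, 0, 0], [0, 0, 0], [0, 0, 0], [0, 0, 0], [0, 0, 0], [0, 0, 0]], "grip": [1, 1, 1, 1, 1, 1, 1, 1]}}

```text
time_s: 9.05
position: [0.5689, 0.0926, 0.1561]
orientation: [-0.0, 1.0, 0.031, 0.001]
contact_force: [-6.2, -1.1, 17.8]
gripper_width: -0.0
```

It is firmly seated: 17.8 N with no further travel. I'll ease to about 13 N to leave room for sliding friction, then slide forward in small steps.

>>> {"op": "move_arm", "data": {"linear": [[0, 0, 0.0003], [0, 0, 0.0005], [0, 0.0003, 0.0005], [0, 0.0006, 0.0005], [0, 0.001, 0.0005], [-0.0001, 0.0014, 0.0005], [-0.0001, 0.0017, 0.0005], [-0.0001, 0.002, 0.0005]], "dr": [[0, 0, 0], [0, 0, 0], [0, 0, 0], [0, 0, 0], [0, 0, 0], [0, 0, 0], [0, 0, 0], [0, 0, 0]], "grip": [1, 1, 1, 1, 1, 1, 1, 1]}}

```text
time_s: 9.85
position: [0.5688, 0.0928, 0.1561]
orientation: [0.002, 1.0, 0.031, 0.001]
contact_force: [-4.7, -7.0, 14.5]
gripper_width: 0.0002
```

>>> {"op": "move_arm", "data": {"linear": [[0, 0.0003, 0.0001], [0, 0.0006, 0.0002], [0, 0.0009, 0.0002], [-0.0001, 0.0012, 0.0002], [-0.0001, 0.0015, 0.0002], [-0.0001, 0.0015, 0.0002], [-0.0001, 0.0015, 0.0002], [-0.0001, 0.0015, 0.0002]], "dr": [[0, 0, 0], [0, 0, 0], [0, 0, 0], [0, 0, 0], [0, 0, 0], [0, 0, 0], [0, 0, 0], [0, 0, 0]], "grip": [1, 1, 1, 1, 1, 1, 1, 1]}}

```text
time_s: 10.65
position: [0.5688, 0.0928, 0.1561]
orientation: [0.003, 1.0, 0.031, 0.001]
contact_force: [-4.1, -10.3, 13.0]
gripper_width: 0.0004
```

Still stuck, with friction near the upper end. I'll ease the pressure slightly and keep going.

>>> {"op": "move_arm", "data": {"linear": [[0, 0.0003, 0.0001], [0, 0.0006, 0.0002], [0, 0.0009, 0.0002], [-0.0001, 0.0012, 0.0002], [-0.0001, 0.0015, 0.0002], [-0.0001, 0.0015, 0.0002], [-0.0001, 0.0015, 0.0002], [-0.0001, 0.0015, 0.0002]], "dr": [[0, 0, 0], [0, 0, 0], [0, 0, 0], [0, 0, 0], [0, 0, 0], [0, 0, 0], [0, 0, 0], [0, 0, 0]], "grip": [1, 1, 1, 1, 1, 1, 1, 1]}}

```text
time_s: 11.45
position: [0.5694, 0.0952, 0.1562]
orientation: [0.003, 1.0, 0.031, 0.001]
contact_force: [-1.5, -7.4, 10.1]
gripper_width: -0.0002
```

It is sliding now (µ ≈ 0.75) and the pad is still on its seat. I'll continue forward.

>>> {"op": "move_arm", "data": {"linear": [[0, 0.0004, -0.0001], [0, 0.0008, -0.0002], [-0.0001, 0.0012, -0.0002], [-0.0001, 0.0016, -0.0002], [-0.0001, 0.002, -0.0002], [-0.0001, 0.0024, -0.0002], [-0.0002, 0.0027, -0.0002], [-0.0002, 0.003, -0.0002]], "dr": [[0, 0, 0], [0, 0, 0], [0, 0, 0], [0, 0, 0], [0, 0, 0], [0, 0, 0], [0, 0, 0], [0, 0, 0]], "grip": [1, 1, 1, 1, 1, 1, 1, 1]}}

```text
time_s: 12.25
position: [0.5697, 0.0981, 0.1562]
orientation: [0.003, 1.0, 0.031, 0.002]
contact_force: [-0.2, -8.9, 10.1]
gripper_width: -0.0001
```

>>> {"op": "move_arm", "data": {"linear": [[0, 0.0004, 0], [0, 0.0008, 0], [-0.0001, 0.0012, 0], [-0.0001, 0.0016, 0], [-0.0001, 0.002, 0], [-0.0001, 0.002, 0], [-0.0001, 0.002, 0], [-0.0001, 0.002, 0]], "dr": [[0, 0, 0], [0, 0, 0], [0, 0, 0], [0, 0, 0], [0, 0, 0], [0, 0, 0], [0, 0, 0], [0, 0, 0]], "grip": [1, 1, 1, 1, 1, 1, 1, 1]}}

```text
time_s: 13.05
position: [0.5697, 0.0998, 0.1562]
orientation: [0.003, 1.0, 0.031, 0.002]
contact_force: [-0.3, -9.5, 11.1]
gripper_width: -0.0001
```

>>> {"op": "move_arm", "data": {"linear": [[0, 0.0004, 0], [0, 0.0008, 0], [-0.0001, 0.0012, 0], [-0.0001, 0.0016, 0], [-0.0001, 0.002, 0], [-0.0001, 0.0024, 0], [-0.0001, 0.0025, 0], [-0.0001, 0.0025, 0]], "dr": [[0, 0, 0], [0, 0, 0], [0, 0, 0], [0, 0, 0], [0, 0, 0], [0, 0, 0], [0, 0, 0], [0, 0, 0]], "grip": [1, 1, 1, 1, 1, 1, 1, 1]}}

```text
time_s: 13.85
position: [0.5696, 0.1018, 0.1562]
orientation: [0.004, 1.0, 0.03, 0.002]
contact_force: [-1.2, -11.9, 10.3]
gripper_width: 0.0003
```

```bash
python3 look.py 3
```

```text
{'time_s': 13.85, 'position': [0.5696, 0.1018, 0.1562], 'contact_force': [-1.2238, -11.9047, 10.2839], 'ft_torque': [-2.3561, 0.0539, 0.0314]}
```

View pics/scene3.png

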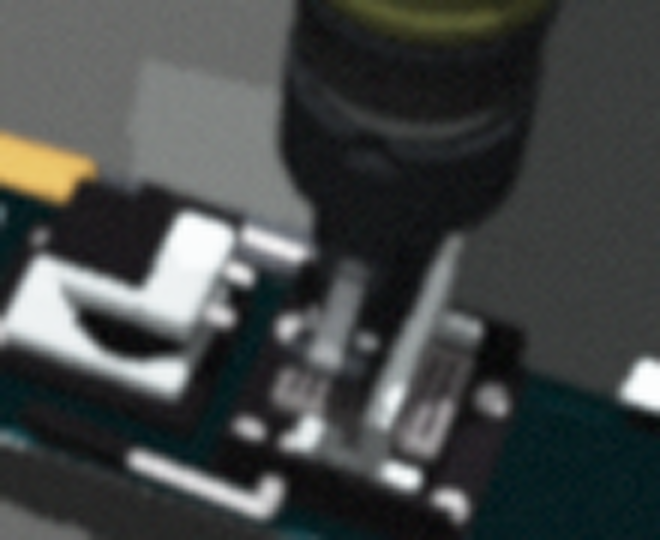

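The pad is down, the brake arms have swung up, and the fingers have reached the crossbar (forward force up by about 2.5 N). I'll continue.

>>> {"op": "move_arm", "data": {"linear": [[0, 0.0004, 0], [0, 0.0008, 0], [-0.0001, 0.0012, 0], [-0.0001, 0.0016, 0], [-0.0001, 0.002, 0], [-0.0001, 0.0024, 0], [-0.0001, 0.0025, 0], [-0.0001, 0.0025, 0]], "dr": [[0, 0, 0], [0, 0, 0], [0, 0, 0], [0, 0, 0], [0, 0, 0], [0, 0, 0], [0, 0, 0], [0, 0, 0]], "grip": [1, 1, 1, 1, 1, 1, 1, 1]}}

```text
time_s: 14.7
position: [0.5695, 0.1043, 0.1562]
orientation: [0.004, 1.0, 0.03, 0.002]
contact_force: [-0.2, -11.0, 10.8]
gripper_width: -0.0
```

>>> {"op": "move_arm", "data": {"linear": [[0, 0.0004, 0], [0, 0.0008, 0], [-0.0001, 0.0012, 0], [-0.0001, 0.0016, 0], [-0.0001, 0.002, 0], [-0.0001, 0.002, 0], [-0.0001, 0.002, 0], [-0.0001, 0.002, 0]], "dr": [[0, 0, 0], [0, 0, 0], [0, 0, 0], [0, 0, 0], [0, 0, 0], [0, 0, 0], [0, 0, 0], [0, 0, 0]], "grip": [1, 1, 1, 1, 1, 1, 1, 1]}}

```text
time_s: 15.5
position: [0.5694, 0.1064, 0.1562]
orientation: [0.003, 1.0, 0.031, 0.002]
contact_force: [-0.8, -9.8, 10.8]
gripper_width: -0.0002
```

>>> {"op": "move_arm", "data": {"linear": [[0, 0.0004, 0], [0, 0.0008, 0], [-0.0001, 0.0012, 0], [-0.0001, 0.0016, 0], [-0.0001, 0.002, 0], [-0.0001, 0.002, 0], [-0.0001, 0.002, 0], [-0.0001, 0.002, 0]], "dr": [[0, 0, 0], [0, 0, 0], [0, 0, 0], [0, 0, 0], [0, 0, 0], [0, 0, 0], [0, 0, 0], [0, 0, 0]], "grip": [1, 1, 1, 1, 1, 1, 1, 1]}}

```text
time_s: 16.3
position: [0.5693, 0.1083, 0.1562]
orientation: [0.003, 1.0, 0.03, 0.002]
contact_force: [-0.3, -12.0, 10.8]
gripper_width: -0.0001
```

>>> {"op": "move_arm", "data": {"linear": [[0, 0.0004, 0], [0, 0.0008, 0], [-0.0001, 0.0012, 0], [-0.0001, 0.0015, 0], [-0.0001, 0.0015, 0], [-0.0001, 0.0015, 0], [-0.0001, 0.0015, 0], [-0.0001, 0.0015, 0]], "dr": [[0, 0, 0], [0, 0, 0], [0, 0, 0], [0, 0, 0], [0, 0, 0], [0, 0, 0], [0, 0, 0], [0, 0, 0]], "grip": [1, 1, 1, 1, 1, 1, 1, 1]}}

```text
time_s: 17.1
position: [0.5691, 0.1098, 0.1562]
orientation: [0.003, 1.0, 0.03, 0.002]
contact_force: [-0.5, -11.2, 11.6]
gripper_width: -0.0001
```

Still moving freely, so the end stop has not been reached yet. Smaller steps from here.

>>> {"op": "move_arm", "data": {"linear": [[0, 0.0003, 0], [0, 0.0006, 0], [0, 0.0009, 0], [0, 0.0012, 0], [0, 0.0012, 0], [0, 0.0012, 0], [0, 0.0012, 0], [0, 0.0012, 0]], "dr": [[0, 0, 0], [0, 0, 0], [0, 0, 0], [0, 0, 0], [0, 0, 0], [0, 0, 0], [0, 0, 0], [0, 0, 0]], "grip": [1, 1, 1, 1, 1, 1, 1, 1]}}

```text
time_s: 17.9
position: [0.5691, 0.1111, 0.1562]
orientation: [0.003, 1.0, 0.031, 0.002]
contact_force: [-0.1, -11.7, 11.8]
gripper_width: 0.0002
```

>>> {"op": "move_arm", "data": {"linear": [[0, 0.0003, 0], [0, 0.0006, 0], [0, 0.0009, 0], [0, 0.0012, 0], [0, 0.0012, 0], [0, 0.0012, 0], [0, 0.0012, 0], [0, 0.0012, 0]], "dr": [[0, 0, 0], [0, 0, 0], [0, 0, 0], [0, 0, 0], [0, 0, 0], [0, 0, 0], [0, 0, 0], [0, 0, 0]], "grip": [1, 1, 1, 1, 1, 1, 1, 1]}}

```text
time_s: 18.7
position: [0.5691, 0.1112, 0.1562]
orientation: [0.004, 1.0, 0.03, 0.002]
contact_force: [0.3, -13.9, 11.9]
gripper_width: -0.0001
```

It stopped at y = 0.1112 with the force rising, which looks like the end stop. One more small push to confirm.

>>> {"op": "move_arm", "data": {"linear": [[0, 0.0003, 0], [0, 0.0006, 0], [0, 0.0009, 0], [0, 0.0012, 0], [0, 0.0012, 0], [0, 0.0012, 0], [0, 0.0012, 0], [0, 0.0012, 0]], "dr": [[0, 0, 0], [0, 0, 0], [0, 0, 0], [0, 0, 0], [0, 0, 0], [0, 0, 0], [0, 0, 0], [0, 0, 0]], "grip": [1, 1, 1, 1, 1, 1, 1, 1]}}

```text
time_s: 19.5
position: [0.5691, 0.1114, 0.1562]
orientation: [0.005, 1.0, 0.03, 0.002]
contact_force: [-0.9, -17.7, 12.1]
gripper_width: -0.0001
```

```bash
python3 look.py 4
```

```text
{'time_s': 19.5, 'position': [0.5691, 0.1114, 0.1562], 'contact_force': [-0.8833, -17.6873, 12.0636], 'ft_torque': [-3.6632, 0.1508, -0.0139]}
```

View pics/scene4.png

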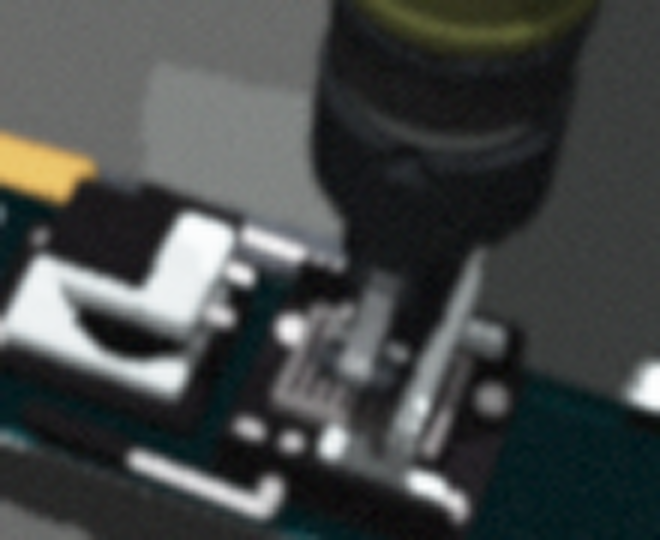

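End stop felt (17.7 N with no travel), and the crossbar is visibly forward over the front of the pad. I'll back off to unload the bar, then lift straight up slowly.

>>> {"op": "move_arm", "data": {"linear": [[0, -0.001, 0], [0, -0.002, 0], [0, -0.003, 0], [0, -0.004, 0], [0, -0.005, 0], [0, -0.006, 0], [0, -0.007, 0], [0, -0.0075, 0]], "dr": [[0, 0, 0], [0, 0, 0], [0, 0, 0], [0, 0, 0], [0, 0, 0], [0, 0, 0], [0, 0, 0], [0, 0, 0]], "grip": [1, 1, 1, 1, 1, 1, 1, 1]}}

```text
time_s: 20.35
position: [0.5691, 0.111, 0.1562]
orientation: [-0.002, 0.999, 0.032, 0.002]
contact_force: [-0.4, 5.2, 7.0]
gripper_width: 0.0004
```

>>> {"op": "move_arm", "data": {"linear": [[0, 0, 0.0005], [0, 0, 0.001], [0, 0, 0.0015], [0, 0, 0.002], [0, 0, 0.0025], [0, 0, 0.003], [0, 0, 0.0035], [0, 0, 0.004]], "dr": [[0, 0, 0], [0, 0, 0], [0, 0, 0], [0, 0, 0], [0, 0, 0], [0, 0, 0], [0, 0, 0], [0, 0, 0]], "grip": [1, 1, 1, 1, 1, 1, 1, 1]}}

```text
time_s: 21.15
position: [0.5669, 0.1087, 0.1581]
orientation: [0.0, 1.0, 0.031, -0.001]
contact_force: [-0.7, 0.1, 0.6]
gripper_width: 0.0002
```

At z = 0.158 the force is already near zero, so the frame is holding the pad about 1–2 mm above its seat. I'll lift away and look.

>>> {"op": "move_arm", "data": {"linear": [[0, -0.001, 0.004], [0, -0.001, 0.01], [0, -0.001, 0.02], [0, -0.001, 0.03], [0, -0.001, 0.045], [0, -0.001, 0.06], [0, -0.001, 0.075], [0, -0.001, 0.09]], "dr": [[0, 0, 0], [0, 0, 0], [0, 0, 0], [0, 0, 0], [0, 0, 0], [0, 0, 0], [0, 0, 0], [0, 0, 0]], "grip": [1, 1, 1, 1, 1, 1, 1, 1]}}

```text
time_s: 21.95
position: [0.5679, 0.1083, 0.2505]
orientation: [-0.0, 1.0, 0.032, 0.001]
contact_force: [0.3, -0.1, -0.7]
gripper_width: 0.0003
```

>>> {"op": "move_arm", "data": {"linear": [[-0.02, 0.03, 0], [-0.04, 0.06, 0], [-0.06, 0.09, 0], [-0.08, 0.12, 0], [-0.1, 0.15, 0], [-0.12, 0.18, 0], [-0.14, 0.21, 0], [-0.14, 0.21, 0]], "dr": [[0, 0, 0], [0, 0, 0], [0, 0, 0], [0, 0, 0], [0, 0, 0], [0, 0, 0], [0, 0, 0], [0, 0, 0]], "grip": [1, 1, 1, 1, 1, 1, 1, 1]}}

```text
time_s: 22.75
position: [0.4258, 0.3213, 0.2499]
orientation: [-0.001, 0.999, 0.034, 0.0]
contact_force: [0.7, -0.5, 0.4]
gripper_width: 0.0003
```

```bash
python3 look.py 5
python3 - <<'E'
from h import *
np.set_printoptions(suppress=True,precision=4)
t=get_image("top");s=dict(np.load("scene5.npz"))
c=cv2.cvtColor(t["pixels"],cv2.COLOR_RGB2BGR)[165:235,200:310]
cv2.imwrite("pics/top5.png",cv2.resize(c,None,fx=6,fy=6,interpolation=cv2.INTER_CUBIC))
for n,d,us,vs in [("pad top",t,range(238,246),range(191,203)),("pad scene",s,range(317,322),range(229,236))]:
    U,V=np.meshgrid(us,vs);P=pts(d,U.ravel(),V.ravel());print(n,np.median(P,0))
E
```

```text
{'time_s': 22.75, 'position': [0.4258, 0.3213, 0.2499], 'contact_force': [0.7087, -0.4808, 0.4024], 'ft_torque': [-0.05, -0.0339, 0.0129]}
pad top [0.5692 0.0925 0.1466]
pad scene [0.5651 0.0834 0.1462]
```

View pics/scene5.png

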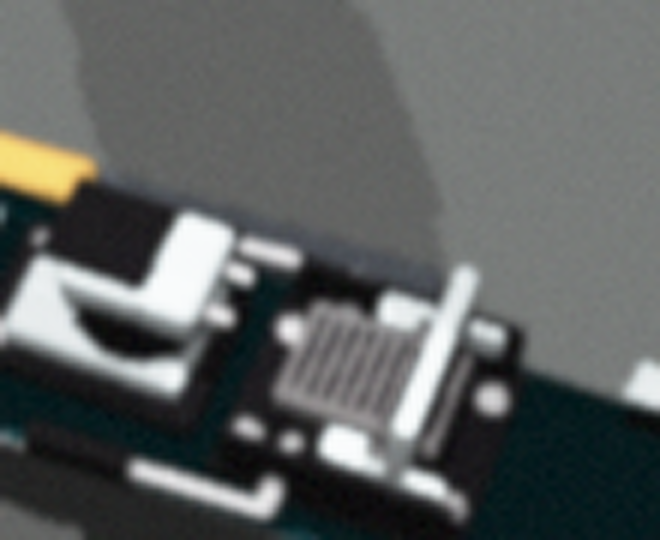

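View pics/top5.png

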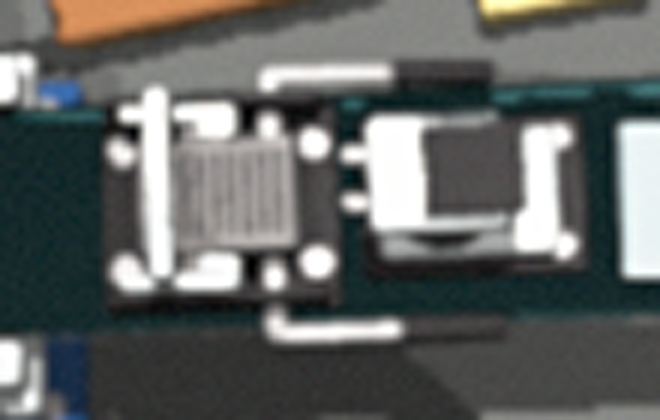

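Both views show the crossbar fully forward: in the top crop it moved from x ≈ 189 to x ≈ 157, about 11 mm. The pad is held about 7.4 mm down with the arm away. I'm handing in.

```bash
python3 -c "
from station import close_job
print(close_job())"
```

```text
the job is handed in; nothing more can be done
None
```

The brake is stowed: the pad is down, the lock frame is fully forward and holds it there, and I handed the job in at about 23 s of the 51 s allowed.

- **Pressing the pad:** I pressed with the shut fingers until the pad stopped on its seat, about 9 mm down. The wrist force then rose to 17.8 N vertically (about 19 N in all) with no further travel.
- **Sliding the frame:** I eased to about 11 N on the pad and pushed the crossbar forward. At the end stop it stopped with up to 17.7 N of forward force at the wrist. Then I backed off and lifted clear.
- **Force limits:** I did not measure pad and frame forces separately. The highest combined wrist reading was about 21 N, below the 25 N limit for each. Readings come only at the end of each move, so brief peaks in between would not show.
- **Last checks:**
  - With the arm away, both cameras put the pad top 7 to 8 mm below its starting height.
  - The crossbar is about 11 mm forward of where it started.
  - The brake arms have swung up.
  - The wrist force is near zero.
- **Not measured:** I did not measure the other things again at the end. The force readings and pictures gave no sign that the arm touched any of them.

No check failed. The pad's friction was near the high end (about 0.75), so the finger stuck briefly before it slid.

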